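# Gauge the shift-rail bore and confirm the spacer pick

### The job

Take the colour-banded depth rod from its stand and slide it, head up, into the upright bore in the gearbox housing, past the spring detent and all the way onto the bottom of the bore: press it firmly home for a moment, but gently enough not to mark it. Let go and leave the rod standing there; the colour band level with the top face of the bored boss names the spacer for this housing (right at a border between two bands, either will do). Then push in the pick-confirm button of the bin of that colour, and no other, and leave the parts and tools lying around undisturbed.

Things in the scene. Friction and masses are not known exactly. Their poses are not given: they have to be found in the camera images.
- rod_grip (a point): Centre of the depth rod's knurled aluminium head (22 mm diameter, 42 mm tall), about 156 mm above the bench at the start. Under the head is a collar (32 mm diameter, 5 mm thick, its top 21 mm below this point), then a steel shaft of 12 mm diameter and 115 mm length; the nose lies 141 mm below this point along the rod. z points up the rod. It starts upright, loose in its stand.
- rod_nose (a point): Centre of the depth rod's lower end, bevelled at 45 degrees to a 6 mm flat. Coloured bands on the shaft, measured up from the nose: yellow 42 to 54 mm, green 54 to 66, blue 66 to 78; bare steel elsewhere. So a bore 42 to 54 mm deep calls for yellow, 54 to 66 green, 66 to 78 blue; within 2 mm of a border both neighbours are accepted.
- rod: The whole depth rod, rigid, 162 mm long, 0.17 to 0.23 kg; origin at the nose, z up the rod. Slide it at 15 mm/s or slower: more than 30 N on the bottom of the bore, which meeting it at 30 mm/s can already give, marks it and is not allowed. A proper push on the bottom is a steady 8 to 15 N for half a second. The ball's side pressure holds the rod where it is let go, so push it all the way.
- stand: Fixed black plastic block 70 x 70 x 45 mm with a 14 mm hole 30 mm deep in the middle, in which the rod stands. Origin: centre of its underside on the bench.
- housing: Fixed cast aluminium gearbox end housing on a grey nest plate 190 x 130 mm. Origin: on the bench, on the bore axis. The bored boss is an upright round tower, 40 mm across at its flat top, 102 mm above the bench; beside it along +x is a lower bearing boss (72 mm across, 60 mm tall). A brass detent plug sticks out of the bored boss's +y side, to 42 mm from the axis, 82 mm up.
- bore_mouth (a point): Centre of the bore at the boss's flat top, 102 mm above the bench. Upright blind bore, 14 mm diameter, 4 mm 45 degree lead-in; its bottom is 43 to 77 mm below the top, unknown beforehand. A sprung ball in its +y side, 20 mm down, stops the nose 15 to 18 mm down; about 4 to 9 N of push takes the rod past it, then it slides with 1 to 4 N until the push rises steeply on the bottom.
- rail: Fixed white pick-to-light rail, 65 x 400 mm and 34 mm high, lying across the bench, with three coloured plastic bins of ring spacers side by side behind it (on its +x side; the bins are 86 mm tall at the back). Origin: centre of the rail's underside; y along the rail.
- btn_yellow_top (a point): Centre of the top of the yellow round push button (26 mm diameter) on the rail, in front of the yellow bin; 52 mm above the bench when free. The three bins with their buttons are 125 mm apart, in any order. Pressed straight down; travel 6 mm, fully in takes about 5 N, springs back.
- btn_green_top (a point): The same for the green button, in front of the green bin.
- btn_blue_top (a point): The same for the blue button, in front of the blue bin.
- btn_yellow (a joint): Travel of the yellow button: 0 free, 0.006 m fully in; it counts as pushed from 0.004 m.
- btn_green (a joint): The same for the green button.
- btn_blue (a joint): The same for the blue button.
- bearing: Bystander: loose steel bearing ring, 52 mm across, 15 mm tall. Origin: centre of its underside.
- driver: Bystander: loose screwdriver, 170 mm long, lying on the bench.
- oiler: Bystander: loose small white bottle with a red cap, 38 mm across, 75 mm tall. Origin: centre of its underside.
There are look-alikes about, which are no part of the job. There is more than one size of the rod; the one meant has the size given above.

How it is judged:
By the outcome, as a careful person would: the job done as asked, in the order asked, and still so for the second after the job is handed in, with the robot touching nothing.
It also fails if it takes over 59 s, if anything falls off the work surface, if the arm or the gripper's body presses on something with over 40 N, if the wrist force passes 120 N, or if a joint passes its speed limit or range.

### The arm

A 6-joint arm with a two-finger parallel gripper is mounted at the origin on the work surface. World frame = base frame: x ahead of the robot, y to its left, z up, the work surface at z = 0. Lengths are in m, angles in rad, forces in N, time in s.
With the tool pointing down it reaches from about 0.325 to 0.9 m from the base axis. Payload 6.1 kg.
Tool frame: the origin (TCP) lies midway between the tips of the shut fingers; the grasp point (between the pads) lies 19 mm behind it (env.tcp_to_grasp is the distance from the TCP to the grasp point, in m); z points along the fingers, y is the direction in which the jaws open and shut (so a half turn about z gives the same grasp; the last joint's range is limited). The gripper opens to 87 mm and grips with 3 to 60 N. Pads are 19 mm wide; open, the fingers measure 117 mm over their backs; the gripper's body (75 mm by 190 mm) begins 51 mm behind the grasp point.
Start: joints at [1.076, 0.22, 1.526, -0, 1.395, -0.126], TCP at [0.225, 0.583, 0.223] pointing down, gripper open.
Joint ranges: [-2.98, 2.98], [-0.91, 2.08], [0.09, 2.57], [-1.24, 4.39], [0.2, 2.65], [-2.68, 2.68]. Speed limits (rad/s): [2.57, 2.57, 3.01, 3.14, 3.14, 3.14].

### API

Orientations are given as a unit quaternion [w, x, y, z].
In Python, from station import env, vision, ticket gives the robot as it stands. The module is installed in compiled form; this text tells all that it offers.
- The arm moves only by the tool send_rows, never from a script. Its argument "rows" is a list that holds one entry, the list of rows, each a list of 7 numbers: the gripper's target within -1 to 1 (shut at 1, half-way at 0, fully open at -1), then the shift along the tool's x, y, z in cm, then the turn, a rotation vector about the tool's x, y, z in rad. In form: [[[gripper, tx, ty, tz, rx, ry, rz], ...]]. A call has 1 to 12 rows; each row shifts and turns the pose as measured when the row begins, along the tool's axes as they then stand; what a row does not reach is not made up. A row lasts 1/8 s, in which the tool goes at most 62.5 mm and 10.7 degrees, less where a joint would pass 70% of its speed; a pose out of reach is approached as far as the arm can. A call is refused whole if a number of a shift passes 6.25 or a number of a turn 0.188, either way. A call with a gripper value outside its range is refused whole. The fingers move at their own pace and stop on an object; the grip force is fixed at half the most. Time passes only in rows, so rows that do not move let the fingers close. It gives the time, the measured TCP pose, the force and the opening at its end, in the units of the state.
- env.sense(): the state, without advancing time (a new reading comes with each control period).
- vision.capture(name): name is "side" or "top"; returns (picture, depth): 420x560x3 uint8, red, green, blue; 420x560 float32, m along the optical axis (not along the pixel's ray), 0 where there is no reading.
- vision.camera_model(name): a dict with "fx", "fy", "cx", "cy" (pixels), "k1" (the pictures are not rectified: a ray, as slopes to the right and down, at radius r is drawn at 1 + k1 r^2 times it, then the intrinsics apply), "pose" (4x4, takes a point from camera to world coordinates). Camera axes: x right, y down, z forward; pixel columns grow to the right and rows downward; lengths in m; the calibration is good to about 2 mm. A picture is of the moment at which its call begins. camera_model takes no time and is no camera call.
- ticket.close_job(): hands the job in, once; it reports no verdict.
The state is a dict: "time": time; "joints": joint angles; "qd": joint speeds; "joint_torque": joint torques, N m; "eef_pos": TCP position; "tool_rot": TCP orientation; "ft_force": force on the tool from outside, world axes, zero at the start; "ft_torque": the same for the moment, N m; "opening": opening from 0.0 (shut) to 1.0 (fully open).
Only numpy, scipy, OpenCV 4.12 (cv2) and the standard library are available. Lean on these libraries where they do the work, as an engineer would, in place of code of your own. Each camera call takes 0.05 s, during which the arm holds its last target.

## Working session

There is one attempt and no reset: what is moved stays moved. The work goes in short steps, Python scripts to look and compute and a tool call to move; the robot and the scene stay as the last step left them, time stands still between calls to the robot, and variables do not carry over. Pictures are saved under pics/ and viewed, and the job is handed in when it is done.

Besides the shell and the picture viewer there is one more tool, called after "Request:" as a command line: name --argument value ..., lists and objects as JSON in quotes. send_rows: Moves the arm, as the interface text tells. Its arguments: {"type":"object","properties":{"rows":{"type":"array","items":{"type":"array","items":{"type":"array","items":{"type":"number"}}}}},"required":["rows"]}

```bash
mkdir -p pics; cat > h.py <<'E'
import numpy as np, cv2
from station import env, vision, ticket
def cap(n,tag):
    p,d=vision.capture(n); np.savez(f'pics/{tag}.npz',p=p,d=d); cv2.imwrite(f'pics/{tag}.png',p[:,:,::-1]); return p,d
def ray(n,u,v):
    m=vision.camera_model(n); x=(u-m['cx'])/m['fx']; y=(v-m['cy'])/m['fy']
    a,b=x,y
    for _ in range(20):
        s=1+m['k1']*(a*a+b*b); a,b=x/s,y/s
    T=np.array(m['pose']); return T[:3,3],T[:3,:3]@np.array([a,b,1.0])
def onz(n,u,v,z):
    o,r=ray(n,u,v); return o+r*(z-o[2])/r[2]
def dep(n,u,v,d):
    o,r=ray(n,u,v); return o+r*d
def proj(n,P):
    m=vision.camera_model(n); T=np.array(m['pose']); c=T[:3,:3].T@(np.array(P)-T[:3,3]); a,b=c[0]/c[2],c[1]/c[2]; s=1+m['k1']*(a*a+b*b)
    return m['fx']*a*s+m['cx'], m['fy']*b*s+m['cy']
E
python3 - <<'E'
from h import *
for n in('top','side'):
    cap(n,n+'0'); m=vision.camera_model(n); print(m['fx'],m['k1'],np.round(m['pose'],3))
s=env.sense(); print(s)
E
```

```text
423.02448951897054 -0.11771112887922548 [[ 0.002 -0.993  0.116  0.4  ]
 [-1.    -0.002  0.009 -0.044]
 [-0.008 -0.116 -0.993  1.085]
 [ 0.     0.     0.     1.   ]]
534.1384873499206 -0.03678747383148265 [[ 0.986 -0.078  0.151  0.376]
 [-0.168 -0.549  0.819 -0.849]
 [ 0.019 -0.832 -0.554  0.687]
 [ 0.     0.     0.     1.   ]]
{'time': 0.1, 'joints': array([ 1.07591088e+00,  2.21161415e-01,  1.52755775e+00, -2.88601299e-05,
        1.39468666e+00, -1.26116909e-01]), 'qd': array([-0.00052001, -0.00060213, -0.00090609, -0.00144872, -0.00034818,
        0.00033871]), 'joint_torque': array([ 1.72870000e-04, -4.95941341e+01, -3.88521302e+01,  7.02068699e-02,
        5.14677842e-02, -8.94843538e-05]), 'eef_pos': array([0.22503377, 0.58245361, 0.22150557]), 'tool_rot': array([-2.63468056e-04,  1.83338699e-01,  9.83049388e-01, -8.67569894e-04]), 'ft_force': array([ 0.64774899, -0.89808377, -0.90453927]), 'ft_torque': array([-0.0025519 , -0.01910597, -0.01274729]), 'opening': 0.9996027795163991}
```

View pics/top0.png

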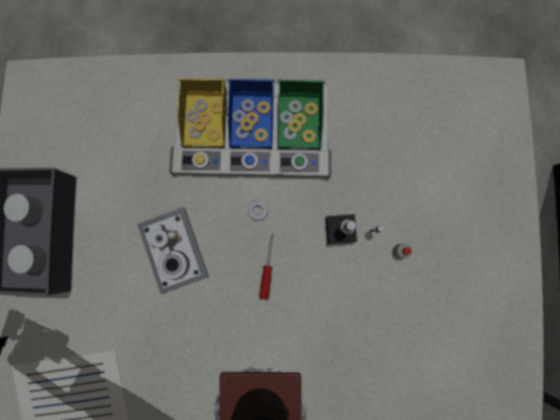

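View pics/side0.png

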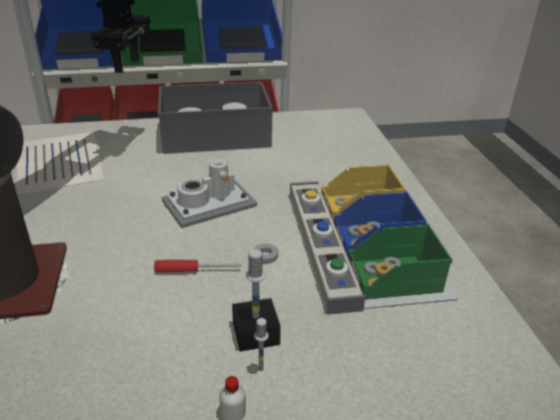

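```bash
python3 - <<'E'
from h import *
t=cv2.imread('pics/top0.png'); s=cv2.imread('pics/side0.png')
def z(i,x0,y0,w,h,k): return cv2.resize(i[y0:y0+h,x0:x0+w],None,fx=k,fy=k,interpolation=cv2.INTER_CUBIC)
a=z(t,130,205,80,90,5); b=z(t,315,200,110,75,5)
cv2.imwrite('pics/ca.png',a);cv2.imwrite('pics/cb.png',b)
cv2.imwrite('pics/cc.png',z(s,220,230,80,150,4)); cv2.imwrite('pics/cd.png',z(s,155,150,110,75,6))
E
```

```text
(no output)
```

View pics/ca.png

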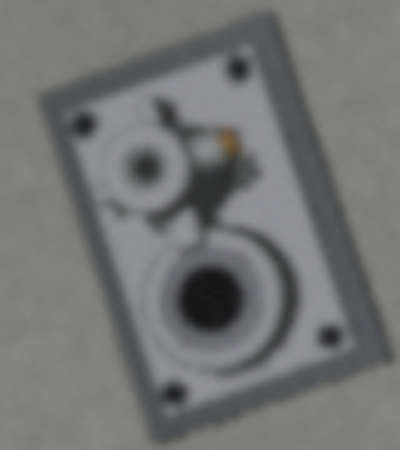

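View pics/cb.png

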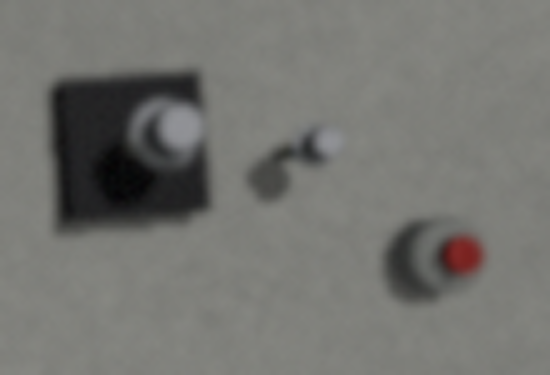

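View pics/cc.png

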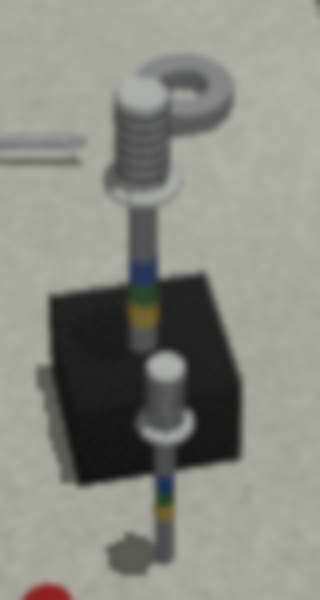

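View pics/cd.png

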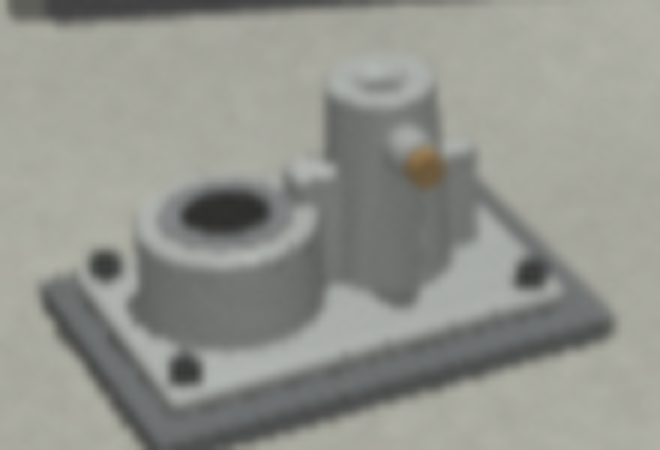

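```bash
cat >> h.py <<'E'
def tri(pt,ps):
    A=[];b=[]
    M=np.zeros((3,3));v=np.zeros(3);L=[]
    for n,p in(('top',pt),('side',ps)):
        o,r=ray(n,*p); r=r/np.linalg.norm(r); Q=np.eye(3)-np.outer(r,r); M+=Q; v+=Q@o; L.append((o,Q))
    X=np.linalg.solve(M,v); return X,[np.linalg.norm(Q@(X-o)) for o,Q in L]
E
python3 - <<'E'
from h import *
np.set_printoptions(precision=4,suppress=True)
def show(nm,pt,ps,z):
    print(nm,onz('top',*pt,z),onz('side',*ps,z),*tri(pt,ps))
show('rod',(350.6,225),(255.4,252.6),.177)
show('bore',(158.8,238),(218,162.7),.102)
show('small',(379.7,228),(261,319),.1)
t=cv2.imread('pics/top0.png');d=np.load('pics/top0.npz')['d']
h=cv2.cvtColor(t,cv2.COLOR_BGR2HSV)
for n,(u,v) in dict(y=(200,160),b=(249,160),g=(300,161)).items(): print(n,onz('top',u,v,.052),dep('top',u,v,d[v,u]))
for n,(u,v) in dict(bear=(258,210),oil=(407,251),d1=(272,235),d2=(265,298)).items(): print(n,onz('top',u,v,.02))
for u,v in((351,225),(351,226),(166,234),(156,230),(158,244)): print(dep('top',u,v,d[v,u]))
# stand corners at z=.045
g=(h[:,:,2]<60)
# crop corners
for c in((52,82),(198,70),(210,210),(62,222)): print('stand',onz('top',315+c[0]/5-.4,200+c[1]/5-.4,.045))
for c in((40,95),(275,12),(392,362),(160,445)): print('plate',onz('top',130+c[0]/5-.4,205+c[1]/5-.4,.012))
print('brg boss',onz('top',130+210/5-.4,205+297/5-.4,.06)); print('plug',onz('top',130+230/5-.4,205+142/5-.4,.082))
E
```

```text
rod [ 0.4606 -0.2005  0.177 ] [ 0.4623 -0.1999  0.177 ] [ 0.4614 -0.2004  0.1774] [np.float64(0.0007930628349259669), np.float64(0.0007930628349259618)]
bore [0.434  0.2355 0.102 ] [0.4352 0.2393 0.102 ] [0.4344 0.2348 0.1044] [np.float64(0.0005561056376183301), np.float64(0.0005561056376183965)]
small [ 0.4587 -0.2824  0.1   ] [ 0.4616 -0.2663  0.1   ] [ 0.4588 -0.2793  0.113 ] [np.float64(0.0008653748042561307), np.float64(0.0008653748042563584)]
y [0.6312 0.1516 0.052 ] [0.6305 0.151  0.0554]
b [0.631  0.0285 0.052 ] [0.6292 0.028  0.0601]
g [ 0.6285 -0.0986  0.052 ] [ 0.6276 -0.0984  0.0561]
bear [0.5089 0.0067 0.02  ]
oil [ 0.405  -0.3706  0.02  ]
d1 [ 0.4457 -0.029   0.02  ]
d2 [ 0.2889 -0.012   0.02  ]
[ 0.4607 -0.2014  0.1767]
[ 0.4586 -0.2017  0.1747]
[0.4435 0.2189 0.1008]
[0.4529 0.2438 0.0988]
[0.4199 0.2367 0.1034]
stand [ 0.4917 -0.1601  0.045 ]
stand [ 0.4977 -0.2327  0.045 ]
stand [ 0.4285 -0.2375  0.045 ]
stand [ 0.4227 -0.1643  0.045 ]
plate [0.4737 0.3181 0.012 ]
plate [0.5171 0.1961 0.012 ]
plate [0.3395 0.1323 0.012 ]
plate [0.2963 0.2504 0.012 ]
brg boss [0.3725 0.2141 0.06  ]
plug [0.4469 0.2006 0.082 ]
```

Candidates: the rod in the black stand, top (351,225), against the small look-alike, top (380,228). The triangulated head top is at z = 0.177, which matches the rod I want; the small one is at 0.11. For the bore, the tall boss is at (159,238) and the bearing boss at (172,265); the tall one triangulates to 0.104. The close crops confirm both choices. I'll turn the tool first so the jaws open along world x, away from the small rod.

Request:
send_rows --rows '[[[-1,0,0,0,0,0,0.172],[-1,0,0,0,0,0,0.172],[-1,0,0,0,0,0,0.172],[-1,0,0,0,0,0,0.172],[-1,0,0,0,0,0,0.172],[-1,0,0,0,0,0,0.172],[-1,0,0,0,0,0,0.172]]]'

```text
time: 0.98
eef_pos: [0.2237, 0.5801, 0.2167]
tool_rot: [0.002, 0.721, 0.693, -0.005]
ft_force: [-0.1, 0.3, 0.0]
opening: 0.998
```

Request:
send_rows --rows '[[[-1,-6,1.8,-0.4,0,0,0],[-1,-6,1.8,-0.2,0,0,0],[-1,-6,1.8,-0.2,0,0,0],[-1,-6,1.8,-0.2,0,0,0],[-1,-6,1.8,-0.2,0,0,0],[-1,-6,1.8,-0.2,0,0,0],[-1,-6,1.8,-0.2,0,0,0],[-1,-6,1.8,-0.2,0,0,0],[-1,-6,1.8,-0.2,0,0,0],[-1,-6,1.8,-0.2,0,0,0]]]'

```text
time: 2.22
eef_pos: [0.3761, -0.0266, 0.2404]
tool_rot: [0.004, 0.719, 0.695, -0.007]
ft_force: [0.8, 0.9, -0.0]
opening: 1.001
```

```bash
cat >> h.py <<'E'
from scipy.spatial.transform import Rotation as R
def delta(P,yaw=0.0):
    s=env.sense(); q=s['tool_rot']; Rc=R.from_quat([q[1],q[2],q[3],q[0]])
    y=np.array([np.cos(yaw),np.sin(yaw),0]); z=np.array([0,0,-1.]); x=np.cross(y,z)
    Rt=R.from_matrix(np.stack([x,y,z],1))
    print('t_cm',np.round(Rc.inv().apply(np.array(P)-s['eef_pos'])*100,2),'rot',np.round((Rc.inv()*Rt).as_rotvec(),3),'F',np.round(s['ft_force'],1),'q6',round(s['joints'][5],2))
E
python3 -c "
from h import *
delta([.461,-.2003,.22])"
```

```text
t_cm [-17.03   9.09   2.26] rot [-0.004  0.015 -0.034] F [ 0.8  0.9 -0. ] q6 -0.23
```

Request:
send_rows --rows '[[[-1,-5,2.5,0.2,-0.004,0.015,-0.034],[-1,-5,2.5,0.2,0,0,0],[-1,-4,2.5,0.2,0,0,0],[-1,-2.5,1.3,0.2,0,0,0],[-1,0,0,0,0,0,0],[-1,0,0,0,0,0,0]]]'

```text
time: 2.98
eef_pos: [0.4625, -0.2024, 0.2311]
tool_rot: [-0.001, 0.71, 0.704, 0.0]
ft_force: [1.0, 0.1, -0.7]
opening: 1.004
```

```bash
python3 -c "
from h import *
delta([.461,-.2003,.141])"
```

```text
t_cm [ 0.19 -0.14  9.01] rot [-0.001 -0.002 -0.008] F [ 1.   0.1 -0.7] q6 -0.56
```

Request:
send_rows --rows '[[[-1,0.2,-0.15,2,0,0,0],[-1,0,0,2,0,0,0],[-1,0,0,2,0,0,0],[-1,0,0,1.5,0,0,0],[-1,0,0,0.7,0,0,0],[-1,0,0,0,0,0,0]]]'

```text
time: 3.72
eef_pos: [0.4603, -0.1951, 0.1485]
tool_rot: [-0.0, 0.708, 0.706, 0.001]
ft_force: [0.9, -0.2, -0.4]
opening: 1.001
```

```bash
python3 -c "
from h import *
delta([.461,-.2003,.141])
cap('side','s1');cap('top','t1')
p=cv2.imread('pics/s1.png')[180:400,180:340];cv2.imwrite('pics/s1c.png',cv2.resize(p,None,fx=3,fy=2.7,interpolation=2))"
```

```text
t_cm [-0.52  0.07  0.75] rot [ 0.001 -0.001 -0.002] F [ 0.9 -0.2 -0.4] q6 -0.56
```

View pics/s1c.png

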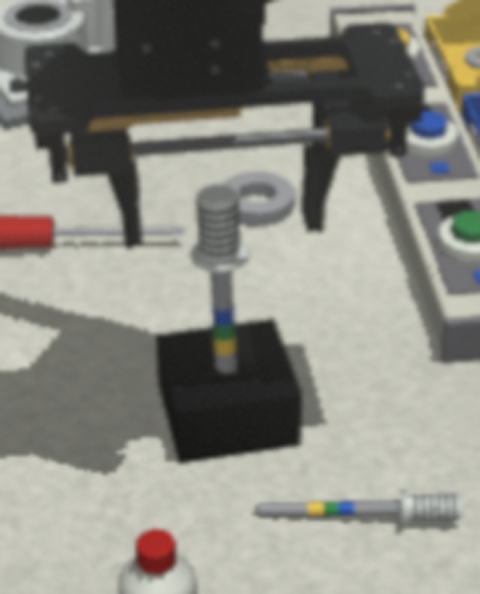

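The rod in the stand is between the fingers. The small look-alike has fallen over on its own: the gripper never came near its height or place, and no force registered. Next I'll correct the offset, lower and close.

Request:
send_rows --rows '[[[-1,-0.5,0.07,0.4,0,0,0],[-1,0,0,0.3,0,0,0],[-1,0,0,0,0,0,0]]]'

```text
time: 4.2
eef_pos: [0.4625, -0.2017, 0.1432]
tool_rot: [0.002, 0.708, 0.706, 0.001]
ft_force: [-0.7, -0.1, -0.3]
opening: 0.999
```

```bash
python3 -c "
from h import *
delta([.461,-.2003,.141])"
```

```text
t_cm [ 0.14 -0.15  0.22] rot [ 0.005  0.001 -0.003] F [-0.7 -0.1 -0.3] q6 -0.57
```

Request:
send_rows --rows '[[[-1,0.1,-0.12,0.15,0.003,0,0],[1,0,0,0,0,0,0],[1,0,0,0,0,0,0],[1,0,0,0,0,0,0],[1,0,0,0,0,0,0],[1,0,0,0,0,0,0],[1,0,0,0,0,0,0],[1,0,0,0,0,0,0]]]'

```text
time: 5.2
eef_pos: [0.4613, -0.2007, 0.1418]
tool_rot: [0.001, 0.708, 0.706, 0.0]
ft_force: [0.3, -0.2, -0.4]
opening: 0.284
```

Request:
send_rows --rows '[[[1,0,0,0,0,0,0],[1,0,0,0,0,0,0],[1,0,0,-0.3,0,0,0],[1,0,0,-0.5,0,0,0],[1,0,0,-1,0,0,0],[1,0,0,-1,0,0,0],[1,0,0,-1,0,0,0],[1,0,0,-1,0,0,0]]]'

```text
time: 6.2
eef_pos: [0.4605, -0.2002, 0.192]
tool_rot: [-0.0, 0.708, 0.706, -0.0]
ft_force: [1.0, 1.0, -2.1]
opening: 0.248
```

Request:
send_rows --rows '[[[1,0,0,-2,0,0,0],[1,0,0,-2,0,0,0],[1,0,0,-2,0,0,0],[1,2,0,-1.5,0,0,0],[1,4,-0.2,0,0,0,0],[1,5,-0.3,0,0,0,0],[1,5,-0.3,0,0,0,0],[1,5,-0.3,0,0,0,0],[1,4,-0.3,0,0,0,0],[1,3,-0.3,0,0,0,0],[1,1,-0.1,0,0,0,0],[1,0,0,0,0,0,0]]]'

```text
time: 7.7
eef_pos: [0.4394, 0.1051, 0.2757]
tool_rot: [0.0, 0.707, 0.707, 0.002]
ft_force: [0.1, -0.8, -2.6]
opening: 0.24
```

```bash
python3 -c "
from h import *
delta([.434,.10,.27])
cap('side','s2');cap('top','t2')
p=cv2.imread('pics/s2.png')[60:300,120:380];cv2.imwrite('pics/s2c.png',cv2.resize(p,None,fx=2.5,fy=2.5,interpolation=2))"
```

```text
t_cm [-0.51 -0.54  0.57] rot [ 0.003 -0.002 -0.001] F [ 0.1 -0.8 -2.6] q6 0.06
```

View pics/s2c.png

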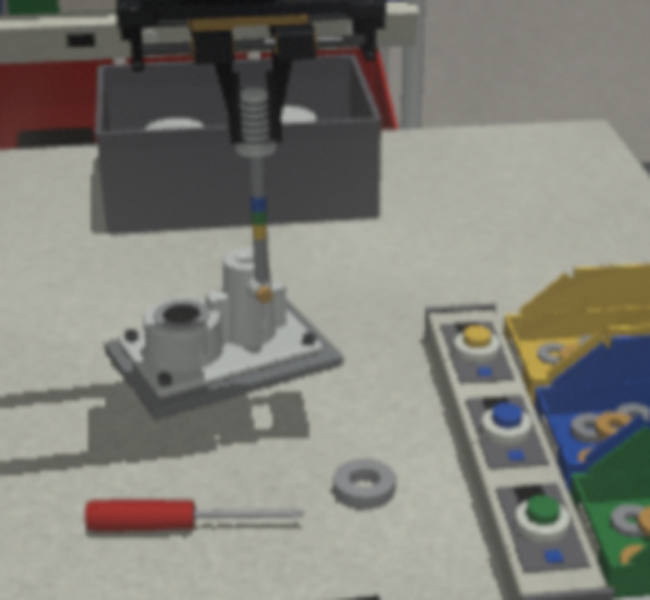

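View pics/t2.png

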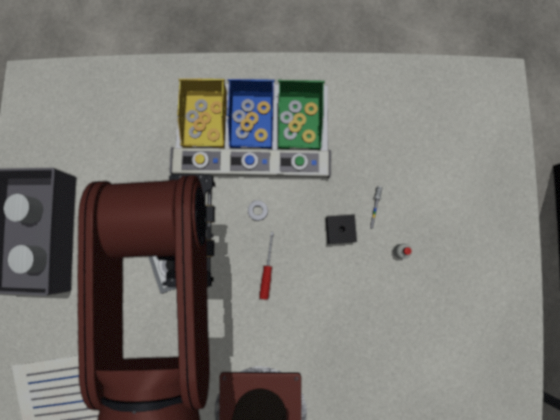

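```bash
python3 - <<'E'
from h import *
np.set_printoptions(precision=4,suppress=True)
for n,tag,(u0,u1,v0,v1) in(('top','top0',(148,176,226,250)),('side','side0',(203,233,152,176))):
    f=np.load(f'pics/{tag}.npz');d=f['d'];p=f['p']
    pts=[];px=[]
    for v in range(v0,v1):
        for u in range(u0,u1):
            P=dep(n,u,v,d[v,u])
            if .094<P[2]<.112 and np.hypot(P[0]-.434,P[1]-.237)<.028: pts.append(P[:2]);px.append((u,v))
    pts=np.array(pts);c,r=cv2.minEnclosingCircle(pts.astype(np.float32)*1000)
    px=np.array(px,np.int32)
    m=np.zeros(d.shape,np.uint8); m[px[:,1],px[:,0]]=1
    cs,_=cv2.findContours(m,cv2.RETR_EXTERNAL,cv2.CHAIN_APPROX_NONE); cc=max(cs,key=len); mo=cv2.moments(cc); cen=(mo['m10']/mo['m00'],mo['m01']/mo['m00'])
    print(n,len(pts),c,r,'mean',pts.mean(0),cen,onz(n,*cen,.102),cv2.fitEllipse(cc))
    # edges
    g=cv2.cvtColor(p,cv2.COLOR_RGB2GRAY)
    print(g[v0:v1,u0:u1])
E
```

```text
top 246 (433.1719970703125, 235.74948120117188) 22.070817947387695 mean [0.4334 0.235 ] (159.12406271301975, 238.23790047716426) [0.4334 0.2348 0.102 ] ((159.123046875, 238.25148010253906), (17.136432647705078, 18.28006362915039), 68.70207977294922)
[[124 133 138 142 144 145 144 143 141 139 141 137 120  91  68  69  88 116
  137 144 146 145 144 145 146 146 145 147]
 [110 128 139 144 144 144 144 144 142 138 139 138 128 100  70  57  74 105
  130 142 144 144 145 145 146 146 145 145]
 [ 86 114 133 142 145 146 145 144 142 139 138 137 131 108  75  55  65  92
  119 134 139 141 143 143 143 144 144 144]
 [ 67 103 130 141 143 144 144 142 140 138 136 133 127 111  83  64  63  81
  102 116 121 126 131 134 135 135 135 136]
 [ 71 108 132 141 142 142 141 138 138 140 140 139 134 124 105  86  74  73
   81  86  93  99 107 115 116 114 113 115]
 [ 94 123 138 141 140 140 139 141 141 142 143 143 142 137 128 116  98  80
   69  72  78  88  98 106 109 103  98  97]
 [117 135 141 141 138 140 141 143 144 144 144 142 144 142 141 135 120 100
   79  78  91 102 112 118 117 109 100  95]
 [137 141 142 137 140 141 143 1
[... 4511 characters left out ...]
114 115 116 120 121 125
  131 135 133 125 118 113 118 141 163 169 167 166]
 [166 166 167 166 165 152 120 103 104 108 111 111 113 115 117 120 125 136
  148 155 154 144 130 118 119 139 163 168 167 166]
 [166 166 167 167 165 152 120 103 105 108 109 111 113 115 118 120 130 146
  160 166 166 160 145 127 119 137 161 168 167 166]
 [165 166 166 166 164 152 121 103 105 109 110 112 112 115 118 121 130 146
  159 164 165 158 146 132 124 138 164 171 170 168]
 [166 166 165 164 162 149 119 102 105 108 110 111 115 115 116 117 123 137
  150 154 150 143 136 132 125 139 166 170 169 163]
 [166 167 165 160 157 144 115 103 105 108 111 112 114 115 116 113 114 125
  135 137 131 127 127 124 120 133 153 153 148 143]]
```

```bash
python3 - <<'E'
from h import *
for z in(.1489,.23,.2857,.311): print(z,proj('side',[.4394,.1051,z]))
p=cv2.imread('pics/s2.png')[80:190,195:255];cv2.imwrite('pics/s2d.png',cv2.resize(p,None,fx=5,fy=5,interpolation=2))
delta([.4344,.2355,.27])
E
```

```text
0.1489 (np.float64(224.1545150563587), np.float64(173.27767277020746))
0.23 (np.float64(222.69154656763854), np.float64(137.0777235511276))
0.2857 (np.float64(221.62478663116943), np.float64(110.40267177500448))
0.311 (np.float64(221.1226010970311), np.float64(97.76108424620315))
t_cm [13.14 -0.57  0.59] rot [ 0.003 -0.002 -0.003] F [-0.1  0.  -1.7] q6 0.06
```

View pics/s2d.png

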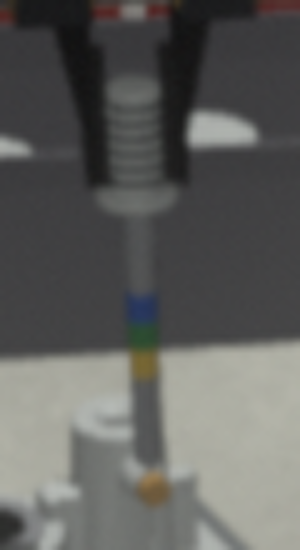

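Request:
send_rows --rows '[[[1,3,-0.1,0,0,0,0],[1,4,-0.2,0.2,0,0,0],[1,3,-0.1,0.2,0,0,0],[1,2,-0.1,0,0,0,0],[1,1,0,0,0,0,0],[1,0,0,0,0,0,0],[1,0,0,0,0,0,0]]]'

```text
time: 8.68
eef_pos: [0.4384, 0.2295, 0.2713]
tool_rot: [0.002, 0.713, 0.701, 0.0]
ft_force: [0.2, -0.3, -1.9]
opening: 0.238
```

```bash
python3 -c "
from h import *
delta([.4344,.2355,.235])"
```

```text
t_cm [ 0.6  -0.42  3.63] rot [ 0.003  0.002 -0.016] F [ 0.2 -0.3 -1.9] q6 0.34
```

Request:
send_rows --rows '[[[1,0.5,-0.4,1,0.003,0.002,-0.016],[1,0,0,1,0,0,0],[1,0,0,0.8,0,0,0],[1,0,0,0,0,0,0],[1,0,0,0,0,0,0]]]'

```text
time: 9.3
eef_pos: [0.4341, 0.2331, 0.2404]
tool_rot: [-0.0, 0.708, 0.707, -0.001]
ft_force: [-0.1, 0.2, -2.3]
opening: 0.241
```

```bash
python3 -c "
from h import *
delta([.4344,.2355,.229])
cap('side','s3')
p=cv2.imread('pics/s3.png')[100:210,165:265];cv2.imwrite('pics/s3c.png',cv2.resize(p,None,fx=5,fy=5,interpolation=2))"
```

```text
t_cm [0.24 0.04 1.14] rot [-0.002  0.    -0.001] F [-0.1  0.2 -2.3] q6 0.33
```

View pics/s3c.png

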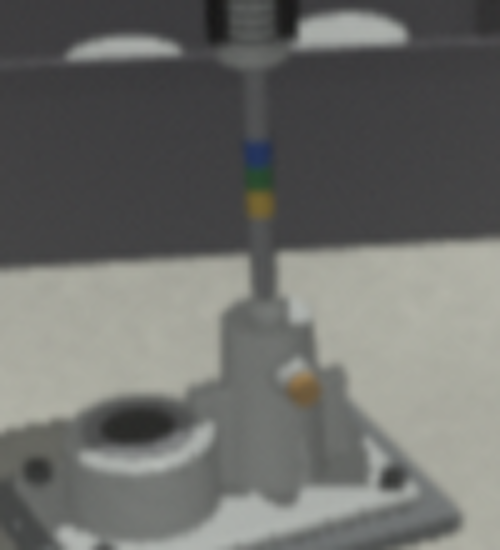

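Request:
send_rows --rows '[[[1,0.2,0.04,0.15,0,0,0],[1,0,0,0.15,0,0,0],[1,0,0,0.15,0,0,0],[1,0,0,0.15,0,0,0],[1,0,0,0.15,0,0,0],[1,0,0,0.15,0,0,0]]]'

```text
time: 10.1
eef_pos: [0.435, 0.2355, 0.2318]
tool_rot: [-0.0, 0.707, 0.707, 0.0]
ft_force: [-0.4, 0.1, -3.1]
opening: 0.243
```

```bash
python3 -c "
from h import *
delta([.4344,.2355,.22])"
```

```text
t_cm [-0.   -0.06  1.18] rot [-0.    -0.    -0.001] F [-0.4  0.1 -3.1] q6 0.34
```

Request:
send_rows --rows '[[[1,0,-0.04,0.15,0,0,0],[1,0,0,0.15,0,0,0],[1,0,0,0.15,0,0,0],[1,0,0,0.15,0,0,0]]]'

```text
time: 10.6
eef_pos: [0.4345, 0.2355, 0.2253]
tool_rot: [-0.0, 0.707, 0.707, 0.0]
ft_force: [-1.5, 0.0, -2.4]
opening: 0.244
```

```bash
python3 -c "
from h import *
delta([.4344,.2355,.22])"
```

```text
t_cm [-0.   -0.01  0.53] rot [-0.    -0.    -0.001] F [-1.5  0.  -2.4] q6 0.34
```

Request:
send_rows --rows '[[[1,0,-0.02,0.15,0,0,0],[1,0,0,0.15,0,0,0],[1,0,0,0.15,0,0,0],[1,0,0,0.15,0,0,0]]]'

```text
time: 11.1
eef_pos: [0.4344, 0.2356, 0.2189]
tool_rot: [-0.0, 0.707, 0.707, 0.0]
ft_force: [0.3, -0.7, -2.3]
opening: 0.24
```

```bash
python3 -c "
from h import *
delta([.4344,.2355,.22])"
```

```text
t_cm [-0.01  0.   -0.11] rot [ 0.    -0.    -0.001] F [ 0.3 -0.7 -2.3] q6 0.34
```

Request:
send_rows --rows '[[[1,0,0,0.15,0,0,0],[1,0,0,0.15,0,0,0],[1,0,0,0.15,0,0,0],[1,0,0,0.15,0,0,0]]]'

```text
time: 11.6
eef_pos: [0.4344, 0.2357, 0.2126]
tool_rot: [-0.0, 0.707, 0.707, 0.0]
ft_force: [-0.7, 0.5, -0.4]
opening: 0.24
```

Request:
send_rows --rows '[[[1,0,0,0.15,0,0,0],[1,0,0,0.15,0,0,0]]]'

```text
time: 11.85
eef_pos: [0.4347, 0.2362, 0.2102]
tool_rot: [-0.0, 0.707, 0.707, 0.001]
ft_force: [-0.8, 1.5, 1.4]
opening: 0.242
```

Request:
send_rows --rows '[[[1,0,0,0.15,0,0,0],[1,0,0,0.15,0,0,0]]]'

```text
time: 12.1
eef_pos: [0.4351, 0.2366, 0.2082]
tool_rot: [-0.0, 0.707, 0.707, 0.002]
ft_force: [-1.3, 1.0, 3.6]
opening: 0.241
```

Request:
send_rows --rows '[[[1,0,0,0.15,0,0,0],[1,0,0,0.15,0,0,0]]]'

```text
time: 12.35
eef_pos: [0.435, 0.2366, 0.2052]
tool_rot: [-0.0, 0.707, 0.707, 0.002]
ft_force: [-1.5, -0.5, 2.4]
opening: 0.24
```

Request:
send_rows --rows '[[[1,0,0,0.15,0,0,0],[1,0,0,0.15,0,0,0]]]'

```text
time: 12.6
eef_pos: [0.4348, 0.2363, 0.2015]
tool_rot: [-0.0, 0.707, 0.707, 0.001]
ft_force: [-0.0, 0.1, 1.4]
opening: 0.24
```

Request:
send_rows --rows '[[[1,0,0,0.15,0,0,0],[1,0,0,0.15,0,0,0],[1,0,0,0.15,0,0,0],[1,0,0,0.15,0,0,0]]]'

```text
time: 13.1
eef_pos: [0.4348, 0.2363, 0.1948]
tool_rot: [-0.0, 0.707, 0.707, 0.001]
ft_force: [-0.9, 0.5, 1.3]
opening: 0.243
```

Request:
send_rows --rows '[[[1,0,0,0.15,0,0,0],[1,0,0,0.15,0,0,0],[1,0,0,0.15,0,0,0]]]'

```text
time: 13.48
eef_pos: [0.4348, 0.2363, 0.19]
tool_rot: [-0.0, 0.707, 0.707, 0.001]
ft_force: [-1.1, 0.1, 1.7]
opening: 0.242
```

```bash
python3 -c "
from h import *
delta([.4344,.2355,.19])
cap('side','s4')
p=cv2.imread('pics/s4.png')[100:210,165:265];cv2.imwrite('pics/s4c.png',cv2.resize(p,None,fx=5,fy=5,interpolation=2))"
```

```text
t_cm [-0.08 -0.04 -0.  ] rot [ 0.001 -0.002 -0.001] F [-1.1  0.1  1.7] q6 0.34
```

View pics/s4c.png

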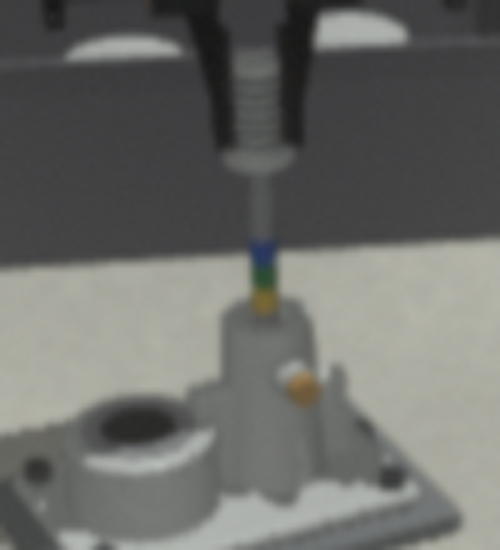

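Request:
send_rows --rows '[[[1,-0.02,0,0.13,0,0,0],[1,0,0,0.13,0,0,0],[1,0,0,0.13,0,0,0]]]'

```text
time: 13.9
eef_pos: [0.4347, 0.2361, 0.1856]
tool_rot: [-0.0, 0.707, 0.707, 0.001]
ft_force: [-0.9, -0.1, 1.4]
opening: 0.242
```

Request:
send_rows --rows '[[[1,0,0,0.13,0,0,0],[1,0,0,0.13,0,0,0],[1,0,0,0.13,0,0,0]]]'

```text
time: 14.28
eef_pos: [0.4347, 0.2361, 0.1815]
tool_rot: [-0.0, 0.707, 0.707, 0.001]
ft_force: [-0.1, -0.2, 1.5]
opening: 0.246
```

Request:
send_rows --rows '[[[1,0,0,0.13,0,0,0],[1,0,0,0.13,0,0,0],[1,0,0,0.13,0,0,0]]]'

```text
time: 14.65
eef_pos: [0.4347, 0.236, 0.1773]
tool_rot: [-0.0, 0.707, 0.707, 0.001]
ft_force: [-1.0, 0.2, 1.3]
opening: 0.242
```

Request:
send_rows --rows '[[[1,0,0,0.13,0,0,0],[1,0,0,0.13,0,0,0],[1,0,0,0.13,0,0,0]]]'

```text
time: 15.02
eef_pos: [0.4347, 0.236, 0.1731]
tool_rot: [-0.0, 0.707, 0.707, 0.001]
ft_force: [-1.2, -0.0, 2.2]
opening: 0.241
```

Nose about 56 mm down and still sliding; I'll keep going.

Request:
send_rows --rows '[[[1,0,0,0.13,0,0,0],[1,0,0,0.13,0,0,0],[1,0,0,0.13,0,0,0]]]'

```text
time: 15.4
eef_pos: [0.4347, 0.236, 0.1689]
tool_rot: [-0.0, 0.707, 0.707, 0.001]
ft_force: [-0.8, 0.9, 1.7]
opening: 0.241
```

Request:
send_rows --rows '[[[1,0,0,0.13,0,0,0],[1,0,0,0.13,0,0,0],[1,0,0,0.13,0,0,0]]]'

```text
time: 15.78
eef_pos: [0.4347, 0.236, 0.1647]
tool_rot: [-0.0, 0.707, 0.707, 0.001]
ft_force: [-0.4, 0.1, 0.5]
opening: 0.241
```

Request:
send_rows --rows '[[[1,0,0,0.13,0,0,0],[1,0,0,0.13,0,0,0]]]'

```text
time: 16.02
eef_pos: [0.4347, 0.2359, 0.1619]
tool_rot: [-0.0, 0.707, 0.707, 0.001]
ft_force: [-1.0, 0.5, 1.7]
opening: 0.243
```

Request:
send_rows --rows '[[[1,0,0,0.13,0,0,0],[1,0,0,0.13,0,0,0]]]'

```text
time: 16.27
eef_pos: [0.4349, 0.236, 0.1598]
tool_rot: [-0.0, 0.707, 0.707, 0.001]
ft_force: [-3.2, -0.6, 9.2]
opening: 0.243
```

Request:
send_rows --rows '[[[1,0,0,0.13,0,0,0],[1,0,0,0.13,0,0,0]]]'

```text
time: 16.52
eef_pos: [0.4354, 0.2362, 0.1597]
tool_rot: [0.0, 0.707, 0.707, 0.001]
ft_force: [-5.8, -1.1, 10.7]
opening: 0.245
```

Request:
send_rows --rows '[[[1,0,0,0.13,0,0,0],[1,0,0,0.13,0,0,0]]]'

```text
time: 16.77
eef_pos: [0.4353, 0.2362, 0.1597]
tool_rot: [0.0, 0.707, 0.707, 0.001]
ft_force: [-5.4, -1.4, 9.5]
opening: 0.243
```

Contact at TCP z 0.1597, a depth of about 69 mm, so blue. I'll press a little harder and hold, allowing for the ball's friction.

Request:
send_rows --rows '[[[1,0,-0.03,0.17,0,0,0],[1,0,0,0.17,0,0,0],[1,0,0,0.17,0,0,0]]]'

```text
time: 17.15
eef_pos: [0.4355, 0.2362, 0.1597]
tool_rot: [0.001, 0.707, 0.707, 0.002]
ft_force: [-6.6, -1.8, 12.5]
opening: 0.243
```

Request:
send_rows --rows '[[[1,0,0,0.17,0,0,0],[1,0,0,0.17,0,0,0],[1,0,0,0.17,0,0,0]]]'

```text
time: 17.52
eef_pos: [0.4355, 0.2362, 0.1597]
tool_rot: [0.001, 0.707, 0.707, 0.002]
ft_force: [-6.7, -2.4, 13.4]
opening: 0.238
```

Request:
send_rows --rows '[[[1,0,0,0.17,0,0,0],[1,0,0,0.17,0,0,0],[1,0,0,0.17,0,0,0]]]'

```text
time: 17.9
eef_pos: [0.4355, 0.2362, 0.1597]
tool_rot: [0.001, 0.707, 0.708, 0.002]
ft_force: [-6.5, -1.5, 14.0]
opening: 0.243
```

```bash
python3 -c "
from h import *
delta([.4344,.2355,.16])
cap('side','s5')
p=cv2.imread('pics/s5.png')[100:210,165:265];cv2.imwrite('pics/s5c.png',cv2.resize(p,None,fx=5,fy=5,interpolation=2))"
```

```text
t_cm [-0.07 -0.11 -0.03] rot [ 0.004 -0.001  0.001] F [-6.5 -1.5 14. ] q6 0.34
```

View pics/s5c.png

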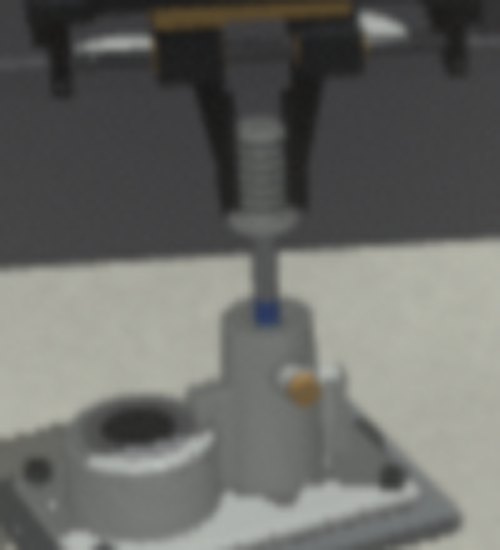

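Request:
send_rows --rows '[[[1,0,-0.05,0,0,0,0],[1,0,-0.03,0,0,0,0],[-1,0,0,0,0,0,0],[-1,0,0,0,0,0,0],[-1,0,0,0,0,0,0],[-1,0,0,0,0,0,0],[-1,0,0,0,0,0,0],[-1,0,0,0,0,0,0]]]'

```text
time: 18.95
eef_pos: [0.4352, 0.236, 0.1591]
tool_rot: [0.002, 0.707, 0.708, 0.002]
ft_force: [-0.4, 0.2, -1.3]
opening: 0.839
```

Request:
send_rows --rows '[[[-1,0,0,-0.5,0,0,0],[-1,0,0,-1.5,0,0,0],[-1,0,0,-2,0,0,0],[-1,0,0,-2,0,0,0],[-1,0,0,-2,0,0,0],[-1,0,0,-2,0,0,0],[-1,-3,2,0,0,0,0],[-1,-5,4,0,0,0,0],[1,-4,4,0,0,0,0],[1,0,0,0,0,0,0],[1,0,0,0,0,0,0]]]'

```text
time: 20.32
eef_pos: [0.539, 0.1153, 0.2765]
tool_rot: [0.005, 0.706, 0.708, 0.008]
ft_force: [-0.2, 0.6, 0.6]
opening: 0.745
```

```bash
python3 -c "
from h import *
cap('side','s6');cap('top','t6')
p=cv2.imread('pics/s6.png')[100:340,165:425];cv2.imwrite('pics/s6c.png',cv2.resize(p,None,fx=2.5,fy=2.5,interpolation=2))
p=cv2.imread('pics/s6.png')[110:190,190:250];cv2.imwrite('pics/s6d.png',cv2.resize(p,None,fx=7,fy=7,interpolation=2))
for t,n in(('top0','top'),('side0','side')):
  i=cv2.imread(f'pics/{t}.png');h=cv2.cvtColor(i,cv2.COLOR_BGR2HSV)
  for c,(lo,hi) in dict(y=(15,32),g=(45,85),b=(100,130)).items():
    m=cv2.inRange(h,(lo,90,40),(hi,255,255))
    k,l,s,ce=cv2.connectedComponentsWithStats(m)
    for j in range(1,k):
      if 20<s[j][4]<400: print(n,c,s[j],ce[j].round(1),onz(n,*ce[j],.052).round(4))
delta([.63,.0285,.1])
"
```

```text
top y [258 102  11  12  77] [263.1 107.3] [ 0.768  -0.0058  0.052 ]
top y [305 103  13  12 108] [310.6 108.5] [ 0.7652 -0.1267  0.052 ]
top y [241 112  16  19 154] [248.6 121.4] [0.731  0.0308 0.052 ]
top y [289 113  17  19 180] [296.8 122.3] [ 0.7284 -0.0913  0.052 ]
top y [256 130  10  11  70] [260.5 134.9] [6.956e-01 3.000e-04 5.200e-02]
top y [302 130  13  13 106] [308.2 135.9] [ 0.6931 -0.1198  0.052 ]
top y [195 155   9   9  63] [199.4 158.7] [0.6347 0.1531 0.052 ]
top g [296 157   8   8  50] [299.2 160.6] [ 0.6296 -0.0967  0.052 ]
top b [245 155   9  10  65] [249.1 159.4] [0.6324 0.0283 0.052 ]
top b [213 158   5   5  23] [215.  160.2] [0.6307 0.1138 0.052 ]
top b [262 159   5   5  22] [264.1 161.1] [ 0.6282 -0.0091  0.052 ]
top b [311 160   6   5  22] [313.5 162. ] [ 0.626  -0.1323  0.052 ]
side y [123  28   9   7  22] [127.2  30.9] [0.1401 1.5977 0.052 ]
side y [223 175   5   6  21] [225.2 177.4] [0.4517 0.2569 0.052 ]
side y [305 190  11   9  76] [310.2 193.6] [0.636  0.1569 0.052 ]
side y [358 226  14   9  71] [363.5 228.9] [0.715  0.0056 0.052 ]
side y [375 262  17  13 146] [382.6 267.7] [ 0.7126 -0.1207  0.052 ]
side y [368 278   9   7  36] [371.4 280.8] [ 0.6801 -0.1534  0.052 ]
side y [252 306   8   6  41] [255.4 308.6] [ 0.4628 -0.193   0.052 ]
side g [332 258  11  11 102] [336.7 263. ] [ 0.631  -0.0944  0.052 ]
side g [252 301   7   5  25] [255.4 303.3] [ 0.4644 -0.1803  0.052 ]
side b [317 221  12  10  89] [322.4 225. ] [0.6339 0.0314 0.052 ]
side b [323 240   7   4  23] [325.9 241.5] [ 0.6271 -0.0255  0.052 ]
side b [338 280   7   5  33] [341. 282.] [ 0.6245 -0.1484  0.052 ]
side b [253 296   6   5  29] [255.4 298.1] [ 0.4663 -0.1673  0.052 ]
t_cm [-8.85  8.76 17.77] rot [ 0.018 -0.003  0.005] F [ 0.3 -0.2  0.3] q6 0.06
```

View pics/s6c.png

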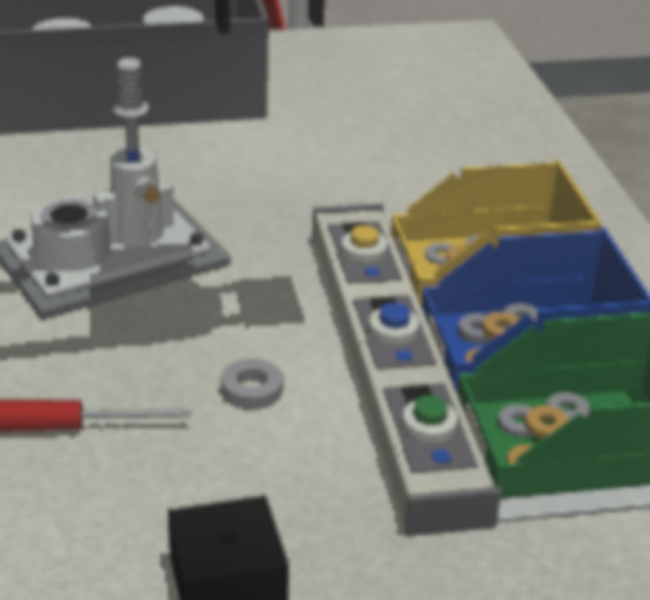

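View pics/s6d.png

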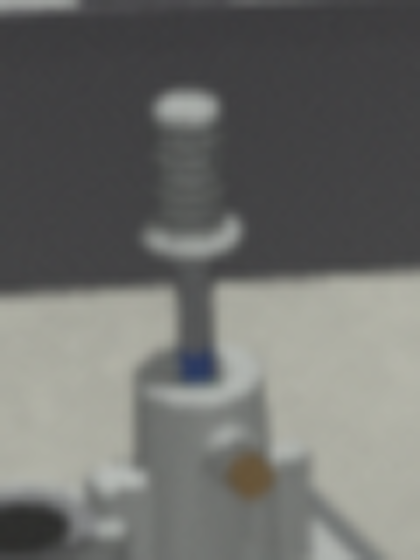

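Request:
send_rows --rows '[[[1,-2,2,1,0.018,0,0],[1,-3,3,2,0,0,0],[1,-2.5,2.5,3,0,0,0],[1,-1,1.2,3,0,0,0],[1,0,0,3,0,0,0],[1,0,0,2,0,0,0],[1,0,0,1,0,0,0],[1,0,0,0,0,0,0],[1,0,0,0,0,0,0]]]'

```text
time: 21.55
eef_pos: [0.6281, 0.0409, 0.1285]
tool_rot: [0.001, 0.7, 0.714, 0.004]
ft_force: [0.0, 0.0, -0.2]
opening: 0.002
```

```bash
python3 -c "
from h import *
print(proj('side',[.4347,.2357,.195]),proj('side',[.4347,.2357,.201]))
delta([.632,.029,.06])
print(env.sense()['opening'])
"
```

```text
(np.float64(216.12140720127368), np.float64(126.00151800082874)) (np.float64(216.0032028170774), np.float64(123.47403995545783))
t_cm [-1.23  0.32  6.84] rot [ 0.008 -0.005  0.021] F [ 0.   0.  -0.2] q6 -0.09
0.0020253438362691
```

Request:
send_rows --rows '[[[1,-1.2,0.3,1,0.008,-0.005,0.021],[1,0,0,1.5,0,0,0],[1,0,0,1.5,0,0,0],[1,0,0,1,0,0,0],[1,0,0,0.5,0,0,0],[1,0,0,0,0,0,0]]]'

```text
time: 22.3
eef_pos: [0.6322, 0.0278, 0.0705]
tool_rot: [0.0, 0.708, 0.706, -0.0]
ft_force: [0.1, 0.1, -0.1]
opening: 0.005
```

```bash
python3 -c "
from h import *
delta([.632,.029,.046])
cap('side','s7')
p=cv2.imread('pics/s7.png')[150:300,270:420];cv2.imwrite('pics/s7c.png',cv2.resize(p,None,fx=4,fy=4,interpolation=2))
"
```

```text
t_cm [ 0.12 -0.02  2.45] rot [ 0.001  0.001 -0.002] F [ 0.1  0.1 -0.1] q6 -0.08
```

View pics/s7c.png

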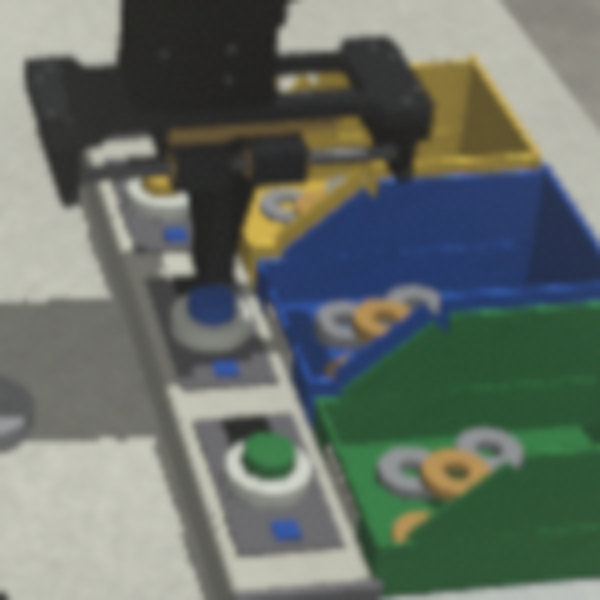

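Request:
send_rows --rows '[[[1,0.1,0,0.5,0,0,0],[1,0,0,0.5,0,0,0],[1,0,0,0.4,0,0,0],[1,0,0,0.2,0,0,0],[1,0,0,0.2,0,0,0]]]'

```text
time: 22.98
eef_pos: [0.6335, 0.029, 0.0536]
tool_rot: [0.002, 0.708, 0.706, 0.001]
ft_force: [-2.8, 0.7, 2.0]
opening: 0.007
```

Request:
send_rows --rows '[[[1,0,0,0.2,0,0,0],[1,0,0,0.2,0,0,0]]]'

```text
time: 23.22
eef_pos: [0.6336, 0.029, 0.0503]
tool_rot: [0.002, 0.708, 0.706, 0.001]
ft_force: [-5.6, 0.0, 14.6]
opening: 0.006
```

```bash
python3 -c "
from h import *
delta([.632,.029,.046])
p,d=cap('side','s8')
p=cv2.imread('pics/s8.png')[150:300,270:420];cv2.imwrite('pics/s8c.png',cv2.resize(p,None,fx=4,fy=4,interpolation=2))
delta([.632,.029,.046])
for a,b in(((322,225),'side'),((337,263),'side')): print(proj('side',[.632,.029,.052]),proj('side',[.632,.029,.046]))
"
```

```text
t_cm [ 0.   -0.16  0.42] rot [ 0.003  0.001 -0.002] F [-5.6  0.  14.6] q6 -0.08
t_cm [ 0.   -0.15  0.44] rot [ 0.003  0.001 -0.002] F [-2.7  0.3  5.2] q6 -0.08
(np.float64(321.8143017034582), np.float64(225.75719710243933)) (np.float64(321.6257316829744), np.float64(228.11666611222932))
(np.float64(321.8143017034582), np.float64(225.75719710243933)) (np.float64(321.6257316829744), np.float64(228.11666611222932))
```

View pics/s8c.png

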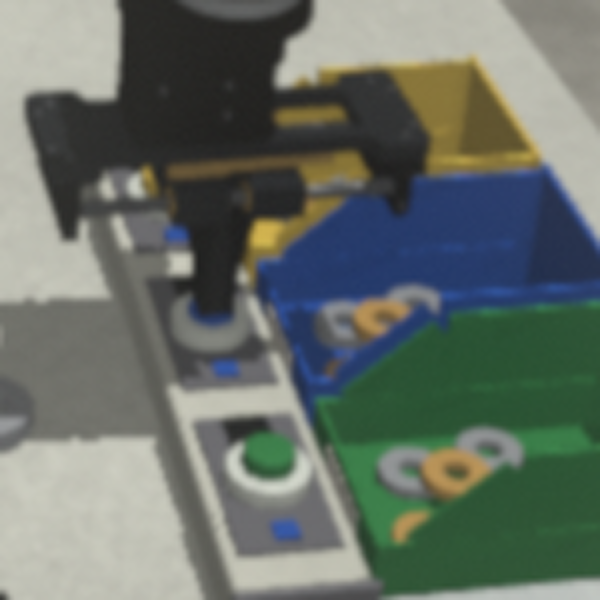

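Request:
send_rows --rows '[[[1,0,-0.05,0.15,0,0,0],[1,0,0,0.15,0,0,0],[1,0,0,0.15,0,0,0]]]'

```text
time: 23.65
eef_pos: [0.6336, 0.029, 0.0503]
tool_rot: [0.002, 0.708, 0.707, 0.001]
ft_force: [-7.2, 0.6, 12.6]
opening: 0.01
```

```bash
python3 - <<'E'
from h import *
s=env.sense(); print(s['eef_pos'])
for t in('s7','s8','s6'):
    i=cv2.imread(f'pics/{t}.png');h=cv2.cvtColor(i,cv2.COLOR_BGR2HSV)
    m=cv2.inRange(h[205:240,305:340],(100,90,30),(130,255,255)); m[:, 30:]=0
    ys,xs=np.nonzero(m); print(t,len(ys),ys.min()+205,ys.max()+205,xs.min()+305,xs.max()+305)
    print(i[214:236,322,0].tolist()); print(i[214:236,322,2].tolist())
E
```

```text
[0.63358756 0.02896366 0.05028911]
s7 110 207 230 311 327
[38, 38, 37, 39, 39, 40, 50, 72, 87, 92, 94, 96, 98, 103, 104, 106, 104, 108, 114, 120, 125, 126]
[38, 38, 38, 39, 39, 39, 40, 41, 40, 41, 41, 42, 43, 44, 42, 46, 53, 82, 108, 122, 129, 130]
s8 47 206 230 311 327
[35, 36, 37, 37, 36, 37, 36, 37, 38, 37, 38, 37, 38, 43, 60, 87, 102, 109, 114, 120, 125, 125]
[36, 36, 37, 37, 37, 37, 37, 37, 38, 38, 39, 37, 38, 39, 40, 42, 52, 81, 108, 123, 130, 130]
s6 106 207 230 311 328
[168, 167, 164, 148, 113, 76, 82, 119, 143, 150, 150, 152, 151, 139, 119, 104, 109, 141, 167, 169, 149, 124]
[181, 181, 177, 159, 119, 75, 56, 53, 54, 55, 54, 55, 56, 53, 50, 48, 72, 126, 166, 173, 153, 129]
```

Request:
send_rows --rows '[[[1,0,0,-0.15,0,0,0]]]'

```text
time: 23.78
eef_pos: [0.6335, 0.029, 0.0523]
tool_rot: [0.002, 0.708, 0.707, 0.001]
ft_force: [-2.7, -0.4, 3.8]
opening: 0.008
```

Request:
send_rows --rows '[[[1,0,0,-0.1,0,0,0]]]'

```text
time: 23.9
eef_pos: [0.6336, 0.029, 0.0536]
tool_rot: [0.002, 0.708, 0.707, 0.001]
ft_force: [-1.0, 0.5, 2.6]
opening: 0.006
```

Request:
send_rows --rows '[[[1,0,0,-0.1,0,0,0]]]'

```text
time: 24.02
eef_pos: [0.6336, 0.029, 0.0545]
tool_rot: [0.002, 0.708, 0.707, 0.001]
ft_force: [-2.4, -0.3, 2.2]
opening: 0.01
```

Request:
send_rows --rows '[[[1,0,0,-0.1,0,0,0]]]'

```text
time: 24.15
eef_pos: [0.6336, 0.029, 0.0553]
tool_rot: [0.002, 0.708, 0.707, 0.001]
ft_force: [-0.9, 0.6, 1.8]
opening: 0.002
```

Request:
send_rows --rows '[[[1,0,0,-0.1,0,0,0]]]'

```text
time: 24.28
eef_pos: [0.6336, 0.029, 0.0561]
tool_rot: [0.002, 0.708, 0.707, 0.001]
ft_force: [-1.2, 0.8, 1.6]
opening: 0.007
```

Request:
send_rows --rows '[[[1,0,0,-0.1,0,0,0]]]'

```text
time: 24.4
eef_pos: [0.6336, 0.029, 0.0568]
tool_rot: [0.002, 0.708, 0.707, 0.001]
ft_force: [-0.7, 0.6, -0.1]
opening: 0.009
```

Spring force runs from about 5 N at the hard stop (0.0503) to zero at 0.0565, so the button went through its full 6 mm. Now I'll retract and check.

Request:
send_rows --rows '[[[1,0,0,-1,0,0,0],[1,0,0,-2,0,0,0],[1,0,0,-3,0,0,0],[1,0,0,-3,0,0,0],[1,0,0,-3,0,0,0],[1,-3,-1,-1,0,0,0],[1,-4,-1,0,0,0,0],[1,-4,-1,0,0,0,0],[1,-2,0,0,0,0,0],[1,0,0,0,0,0,0],[1,0,0,0,0,0,0]]]'

```text
time: 25.78
eef_pos: [0.6068, -0.1031, 0.2067]
tool_rot: [0.009, 0.707, 0.707, 0.006]
ft_force: [-0.2, -0.4, -0.3]
opening: 0.007
```

```bash
python3 -c "
from h import *
cap('side','s9');cap('top','t9')
print(env.sense()['ft_force'],env.sense()['eef_pos'])
for t in('s9',):
    i=cv2.imread(f'pics/{t}.png')
    print(i[214:236,322,0].tolist())
p=cv2.imread('pics/s9.png')[110:190,190:250];cv2.imwrite('pics/s9d.png',cv2.resize(p,None,fx=7,fy=7,interpolation=2))
"
```

```text
[0.28338523 0.18451592 0.37654718] [ 0.60672147 -0.10276199  0.2063357 ]
[186, 186, 182, 164, 125, 85, 91, 132, 159, 166, 167, 169, 167, 155, 132, 116, 122, 155, 186, 188, 165, 139]
```

View pics/s9.png

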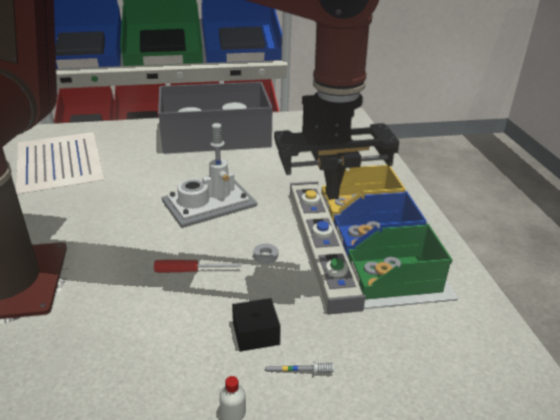

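View pics/t9.png

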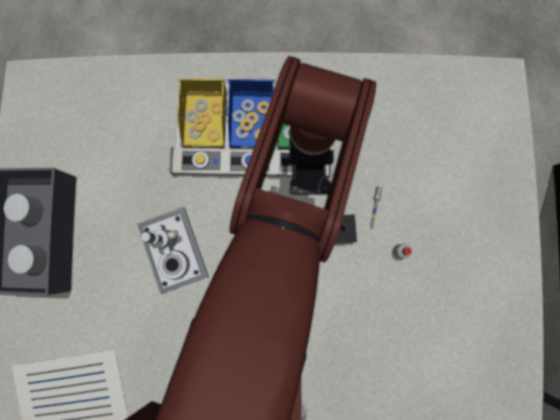

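View pics/s9d.png

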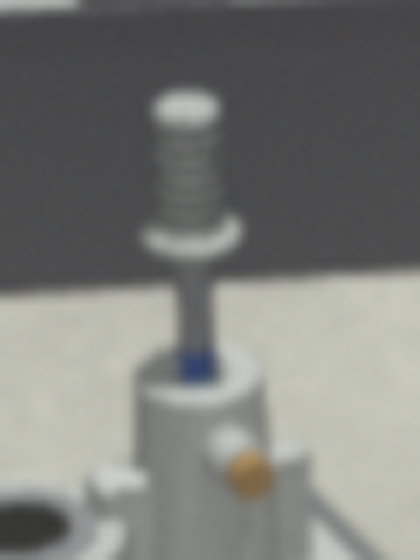

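```bash
python3 -c "
from h import *
print(env.sense()['ft_force']); print(ticket.close_job())"
```

```text
[0.28338523 0.18451592 0.37654718]
the job is handed in; nothing more can be done
None
```

The depth rod is standing head up on the bottom of the bore, and I pushed in only the blue pick-confirm button. The job was handed in at about 26 s.

**Rod:** I slid it past the detent at under 15 mm/s and it stopped hard at about 69 mm. I held it there for about 1 s at 13–14 N on the wrist. Allowing for the rod's weight and the ball's friction, I estimate 11–12 N on the bottom. The last picture shows blue at the boss's top face, with the rod standing free.

**Button:** It went down about 6 mm onto a hard stop, with the spring force falling from about 5 N at the stop to zero as I lifted off. It sprang back, and the gripper is clear of everything.

**Checks that disagreed or looked odd:**
- **Bore depth:** the picture gave about 65.5–68 mm, against 69 mm from the arm. Blue is accepted for any of these.
- **Button height:** the arm read about 4 mm higher than the stated button height when the fingers touched it. The travel was right.
- **Look-alike rod:** the small rod beside the stand fell over between the first picture and the one at 3.7 s. The gripper was not near its height or place and felt no force, so I believe it tipped by itself. It was left lying.
- **Other parts:** by eye, the driver, bearing ring and oiler are where they started.

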